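Brake the spinning test wheel with its big hole over the slot

ROBOT

A 7-joint arm with a two-finger parallel gripper is mounted at the origin on the work surface. World frame = base frame: x ahead of the robot, y to its left, z up, the work surface at z = 0. Lengths are in m, angles in rad, forces in N, time in s.
With the tool pointing down it reaches from about 0.425 to 0.925 m from the base axis. Payload 6.8 kg.
Tool frame: the origin (TCP) lies on the centre line of the jaws, within the pads' length; the fingertips stand 25 mm ahead of it and the grasp point (between the pads) lies 6 mm ahead of it; z points along the fingers, y is the direction in which the jaws open and shut (so a half turn about z gives the same grasp; the last joint's range is limited). The gripper opens to 85 mm and grips with 20 to 120 N. Pads are 22 mm wide; open, the fingers measure 114 mm over their backs; the gripper's body (76 mm by 85 mm) begins 54 mm behind the grasp point. The pads swing forward as they close: fully open they stand 13 mm farther back than shut.
Start: joints at [1.172, 0.477, 0.022, 1.555, -0.011, 1.109, -0.083], TCP at [0.194, -0.647, 0.256] pointing down, gripper open.
Joint ranges: [-2.96, 2.96], [-0.34, 2.1], [-1.41, 1.46], [0.24, 2.44], [-1.37, 4.51], [0.17, 1.92], [-2.96, 2.96]. Speed limits (rad/s): [2.39, 2.39, 3.14, 3.14, 3.14, 3.14, 3.14].

INTERFACE

Orientations are given as a unit quaternion [w, x, y, z].
In Python, from station import status, cams, order, models gives the robot as it stands.
- The arm moves only by the tool move_arm, never from a script. Its argument "steps" is one flat list of numbers, 7 for each row, row after row: the gripper's target within -1 to 1 (fully open at 1, half-way at 0, shut at -1), then the shift along the world's x, y, z in cm, then the turn, a rotation vector about the world's x, y, z in degrees. A call has 1 to 8 rows; each row shifts and turns the commanded pose from where the row before left it; what a row does not reach is not made up. A row lasts 1/10 s, in which the tool goes at most 50 mm and 8.59 degrees, less where a joint would pass 70% of its speed; a pose out of reach is approached as far as the arm can. A call with a gripper value outside its range is refused whole. The fingers move at their own pace and stop on an object; "newtons" is the grip in N (left out, the last holds). Time passes only in rows, so rows that do not move let the fingers close. It gives the time, the measured TCP pose, the force and the opening at its end, in the units of the state.
- status.get_obs(): the state, without advancing time (a new reading comes with each control period).
- cams.read_camera(name): name is "scene" or "top" or "wrist"; returns a dict with "pixels" (480x640x3 uint8, red, green, blue), "mtx" (3x3 intrinsics, pixels), "T" (4x4, takes a point from camera to world coordinates); the wrist camera has in their place "T_tool_cam" (4x4, takes a point from camera to tool coordinates, whose origin is the TCP and whose axes are the flange's). Camera axes: x right, y down, z forward; pixel columns grow to the right and rows downward; lengths in m; the calibration is good to about 2 mm. A picture is of the moment at which its call begins: read the wrist's pose just before it. There is no depth.
- order.hand_in(): hands the job in, once; it reports no verdict.
Trained networks look in the newest picture that a camera, given by its name, has taken for a name from the list of things; names that differ only in an ending like _2 or _b are one class to them, and where a whole thing is asked for, a point or a joint stands for the part that bears it (a point fixed in the world has none). Each returns a list of dicts, best first, with "score" (0 to 1); they miss things now and then, are a little off and sometimes report something else, mostly with a low value. They report only what shows in the picture. A call takes as long as a camera call.
- models.silhouettes(camera, query): "region" (480x640 bool, what is visible of it) and "box" ([centre column, centre row, width, height] in pixels, round what is visible of it).
- models.place_of(camera, query): "position" ([row, column] in pixels: a listed point, or the origin of a listed thing).
The state is a dict: "t": time; "q": joint angles; "joint_vel": joint speeds; "joint_torque": joint torques, N m; "eef_pos": TCP position; "tool_rot": TCP orientation; "contact_force": force on the tool from outside, world axes, zero at the start; "torque": the same for the moment, N m; "gripper_width": opening from 0.0 (shut) to 1.0 (fully open).
Only numpy, scipy, OpenCV 4.12 (cv2) and the standard library are available. Lean on these libraries where they do the work, as an engineer would, in place of code of your own. Each camera call takes 0.05 s, during which the arm holds its last target.

TASK

Two wheels are spinning freely on stands on the fitter's bench. Brake the larger wheel by touching it from above, so that it comes to rest with its one big hole over the slot in the tongue of its stand, ready for the locking pin. Then let go, and do not touch the smaller wheel: leave it running.

Things in the scene. Friction and masses are not known exactly. Their poses are not given: they have to be found in the camera images.
- wheel: larger wheel: level 4 kg steel disc, 220 mm across, 14 mm thick, top face 60 mm above the bench; hub and shaft rise to 94 mm. Origin on its upright axis at bench height, z up, x through the big hole. A starter pushes it anticlockwise for 1.5 s; then it coasts for over 25 s, from 1.1-2 rad/s. A few newtons on top stop it at once; a sideways slip on lifting off can set it creeping
- hole (a point): centre of the big hole (30 mm across) at the top face of the larger wheel, 72 mm from its axis, turning with it. The wheel's five other holes are 12 mm across. From 87 mm out to the 110 mm rim the top face is a plain band, the place to touch (nearest the robot, an arm's slip runs along a radius and does not turn it). A fingertip pressed there can also turn the stopped wheel
- slot (a point): point in the fixed slot, 72 mm from the larger wheel's axis, 30 mm above the bench, under the path of the big hole. The slot, 22 mm wide, runs along a radius from 57 to 168 mm from the axis, through a steel tongue (64 mm wide, top at 30 mm) that sticks out from under the wheel, so its outer end shows beyond the rim. Stand and tongue are fixed
- small_wheel: smaller wheel, to be left alone: steel disc 140 mm across with five 12 mm holes, on a round stand without a tongue, also spinning; top face 60 mm above the bench, shaft to 94 mm. Origin on its axis at bench height. The two wheels stand left and right of the robot's middle line, either way round

How it is judged:
By the outcome, as a careful person would: the job done as asked, in the order asked, and still so for the second after the job is handed in, with the robot touching nothing.
It also fails if it takes over 45 s, if anything falls off the work surface, if the arm or the gripper's body presses on something with over 40 N, if the wrist force passes 120 N, or if a joint passes its speed limit or range.

## Working session

There is one attempt and no reset: what is moved stays moved. The work goes in short steps, Python scripts to look and compute and a tool call to move; the robot and the scene stay as the last step left them, time stands still between calls to the robot, and variables do not carry over. Pictures are saved under pics/ and viewed, and the job is handed in when it is done.

Besides the shell and the picture viewer there is one more tool, called after "Request:" as name(argument=value, ...), one argument or row to a line, values as JSON. move_arm: Moves the arm, as the interface text tells. Its arguments: {"type":"object","properties":{"steps":{"type":"array"},"newtons":{"type":"number"}},"required":["steps"]}

```bash
mkdir -p pics; ls
python3 - <<'E'
from station import status,cams,models
import cv2,numpy as np
o=status.get_obs();print(o)
for n in ["scene","top"]:
    c=cams.read_camera(n);cv2.imwrite(f"pics/{n}0.png",c["pixels"][:,:,::-1]);print(n,status.get_obs()["t"],c["mtx"].tolist(),c["T"].tolist())
    for q in ["wheel","hole","slot","small_wheel"]:
        print(q,[(r["score"],r["position"]) for r in models.place_of(n,q)][:3])
E
```

```text
pics
{'t': 0.0, 'q': array([ 1.17188982,  0.47779463,  0.02234093,  1.55649112, -0.01152122,
        1.10930255, -0.08308761]), 'joint_vel': array([ 0.00225983,  0.00140085, -0.00216195, -0.00060603, -0.00023933,
       -0.00030642,  0.0004742 ]), 'joint_torque': array([-8.93077813e-04, -5.96463168e+01,  1.60726983e+00, -2.81205028e+01,
        1.23990630e-02,  9.38409416e-03, -6.64696313e-05]), 'eef_pos': array([ 0.19336805, -0.64611648,  0.25531262]), 'tool_rot': array([-9.13285039e-04,  9.89445457e-01,  1.44902783e-01, -1.94865972e-04]), 'contact_force': array([-1.48130995, -0.33463435,  0.10151139]), 'torque': array([ 0.01565534, -0.01957839, -0.04981832]), 'gripper_width': 1.0011493358077928}
scene 0.05 [[435.65902600959146, 0.0, 313.4611330916184], [0.0, 435.65902600959146, 237.59188160074413], [0.0, 0.0, 1.0]] [[-0.192732116262379, 0.6618061043989311, -0.7244770607419783, 1.0723418096819415], [0.9810558378629293, 0.11522232782606107, -0.1557345760112681, 0.08714255175343542], [-0.01959015967496318, -0.74076750424857, -0.6714757853364889, 0.4995805751182168], [0.0, 0.0, 0.0, 1.0]]
wheel [(0.75, [228.7, 205.2])]
hole [(0.69, [234.1, 184.8])]
slot [(0.81, [247.1, 207.1])]
small_wheel [(0.96, [280.2, 468.3])]
top 0.3 [[439.07456015731174, 0.0, 325.533770613086], [0.0, 439.07456015731174, 240.5662546879651], [0.0, 0.0, 1.0]] [[-0.009809563719623075, -0.9951351931362863, 0.09802917851964996, 0.5440990680968518], [-0.9998272806960722, 0.008213509201947767, -0.016671743834628088, 0.020337456333897715], [0.01578547546096079, -0.09817578952163444, -0.9950438850202917, 0.7081453120901031], [0.0, 0.0, 0.0, 1.0]]
wheel [(0.91, [276.4, 466.1]), (0.51, [261.7, 189.3])]
hole [(0.6, [227.3, 455.4])]
slot [(0.64, [236.4, 448.8])]
small_wheel [(0.72, [260.1, 190.5])]
```

View pics/scene0.png

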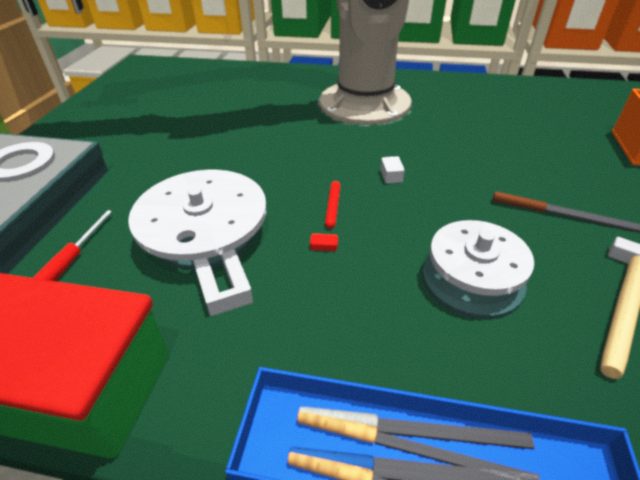

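View pics/top0.png

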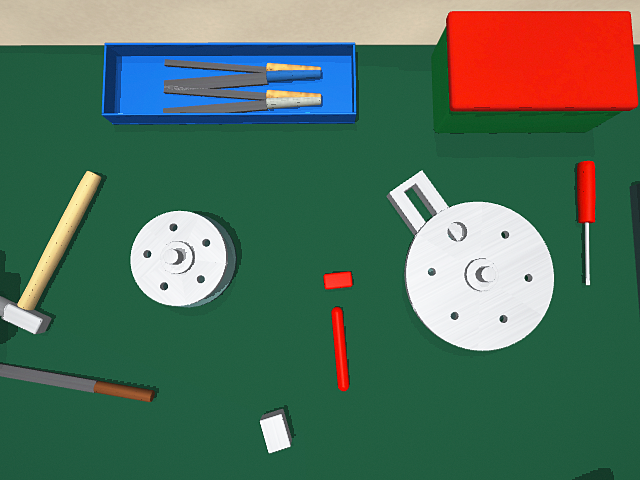

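```bash
cat > h.py <<'E'
import numpy as np,cv2
from station import status,cams,models
M=np.array([[439.07456015731174,0,325.533770613086],[0,439.07456015731174,240.5662546879651],[0,0,1]])
T=np.array([[-0.009809563719623075,-0.9951351931362863,0.09802917851964996,0.5440990680968518],[-0.9998272806960722,0.008213509201947767,-0.016671743834628088,0.020337456333897715],[0.01578547546096079,-0.09817578952163444,-0.9950438850202917,0.7081453120901031],[0,0,0,1]])
def world(uv,z,M=M,T=T):
    uv=np.atleast_2d(uv).astype(float)
    d=np.c_[uv,np.ones(len(uv))]@np.linalg.inv(M).T@T[:3,:3].T
    return T[:3,3]+d*((z-T[2,3])/d[:,2])[:,None]
def pix(P,M=M,T=T):
    P=np.atleast_2d(P);c=(P-T[:3,3])@T[:3,:3];c=c@M.T;return c[:,:2]/c[:,2:]
E
python3 - <<'E'
from h import *
im=cv2.imread("pics/top0.png")
g=im.min(axis=2)
m=(g>150).astype(np.uint8)
n,l,s,c=cv2.connectedComponentsWithStats(m)
for i in range(1,n):
    if s[i,4]>500: print(s[i],c[i])
# rectified view of plane z=.06, 1px=0.5mm around wheel
for z in (0.06,0.03):
    X0,Y0=0.68,-0.08
    uu,vv=np.meshgrid(np.arange(800),np.arange(640))
    P=np.stack([X0-vv*.0005,Y0-uu*.0005,np.full(uu.shape,z)],-1).reshape(-1,3)
    q=pix(P).reshape(640,800,2).astype(np.float32)
    r=cv2.remap(im,q[...,0],q[...,1],cv2.INTER_LINEAR)
    cv2.imwrite(f"pics/rect{int(z*100)}.png",r[:600])
print(world([[466.1,276.4],[480,276],[457,231]],.06),world([[406,276],[553,276],[480,202],[480,350]],.06))
print("tongue outer corners z.03",world([[389,192],[421,171]],.03))
print("small",world([[182,258]],.06))
E
```

```text
[    0     0   640    45 21690] [257.47957584  19.62780083]
[  19  171   77  136 1022] [ 62.42759295 225.52935421]
[  390   170   164   181 18056] [475.16288214 270.58218875]
[ 130  211   96   95 6709] [177.71739454 257.98747951]
[  2 304  40  30 639] [ 21.37871674 318.24413146]
[260 414  31  39 783] [274.66538953 433.09195402]
[[ 0.55297939 -0.19793249  0.06      ]
 [ 0.55337196 -0.2186346   0.06      ]
 [ 0.6206906  -0.18706807  0.06      ]] [[ 0.55441877 -0.1087898   0.06      ]
 [ 0.5523338  -0.32757068  0.06      ]
 [ 0.66435336 -0.22358051  0.06      ]
 [ 0.44601262 -0.2138501   0.06      ]]
tongue outer corners z.03 [[ 0.68684388 -0.09161643  0.03      ]
 [ 0.72027033 -0.14318715  0.03      ]]
small [[0.58394138 0.22076346 0.06      ]]
```

View pics/rect6.png

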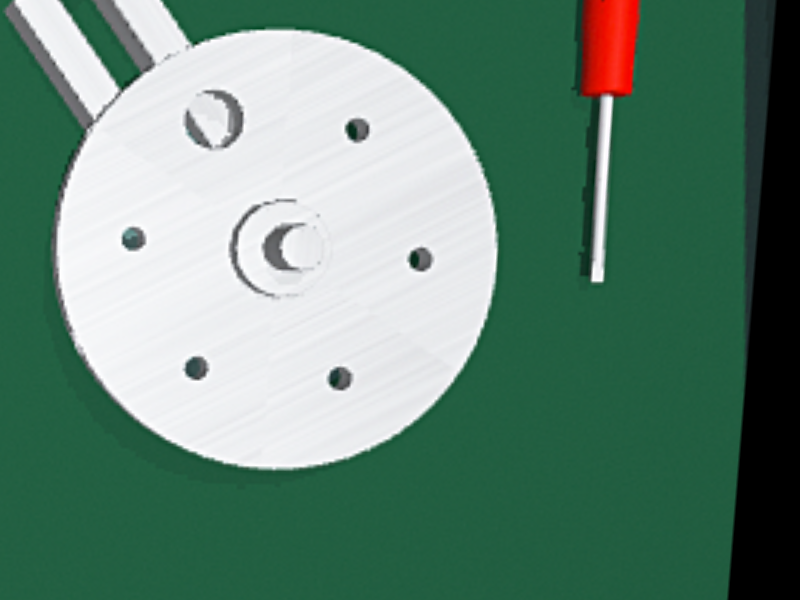

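View pics/rect3.png

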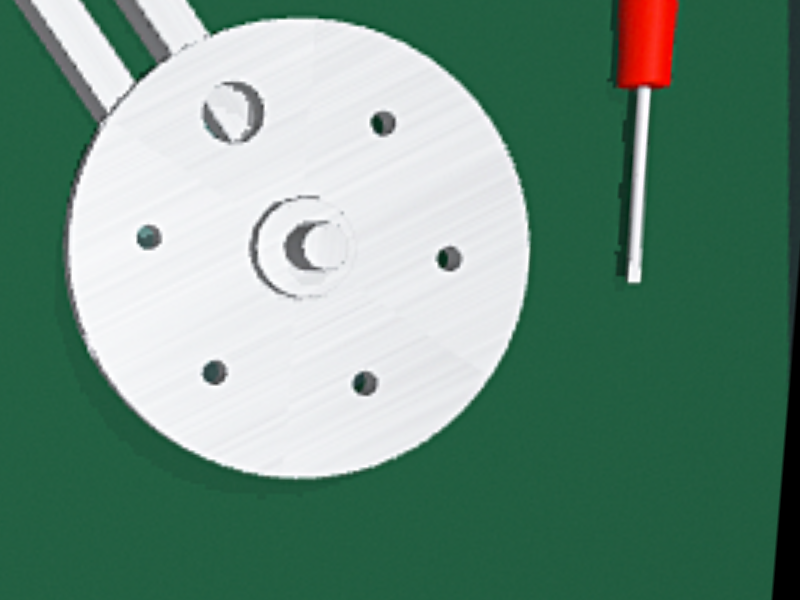

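Request:
move_arm(
  steps=[-1,2.4,4.1,0,0,0,-4.8,-1,2.4,4.1,0,0,0,-4.8,-1,2.4,4.1,0,0,0,-4.8,-1,2.4,4.1,0,0,0,-4.8,-1,2.4,4.1,0,0,0,-4.8,-1,2.4,4.1,0,0,0,-4.8,-1,2.4,4.1,0,0,0,-4.8,-1,2.4,4.1,0,0,0,-4.8],
  newtons=40,
)

```text
t: 1.3
eef_pos: [0.3863, -0.317, 0.2567]
tool_rot: [0.0, 0.982, -0.19, 0.0]
contact_force: [0.4, -0.4, -0.6]
gripper_width: -0.004
```

```bash
cat > fit.py <<'E'
from h import *
from scipy.optimize import least_squares
im=cv2.imread("pics/top0.png")
g=im.min(axis=2).astype(np.float32)
# wheel top rim: points from radial edge search in image about the predicted circle at z=.06
def prof(c,a,rs,z):
    P=np.c_[c[0]+rs*np.cos(a),c[1]+rs*np.sin(a),np.full(len(rs),z)]
    q=pix(P).astype(np.float32)
    return cv2.remap(g,q[:,0].reshape(1,-1),q[:,1].reshape(1,-1),cv2.INTER_LINEAR)[0]
c=np.array([.5555,-.218])
for it in range(3):
    pts=[]
    rs=np.arange(.095,.125,.0003)
    for a in np.arange(0,2*np.pi,.03):
        if .4*1.2*.8<a<.95: continue
        p=prof(c,a,rs,.06); d=np.diff(cv2.GaussianBlur(p.reshape(1,-1),(1,1),0)[0]); 
        k=np.where((p[:-1]>130)&(p[1:]<=130))[0]
        if len(k): pts.append(c+rs[k[0]]*np.array([np.cos(a),np.sin(a)]))
    pts=np.array(pts)
    s=least_squares(lambda v:np.hypot(pts[:,0]-v[0],pts[:,1]-v[1])-v[2],[c[0],c[1],.11],loss='soft_l1',f_scale=.001).x
    c=s[:2]
print("wheel fit",s,len(pts))
# tongue: at z=.03 cross-sections
for r in (.125,.135,.145,.155,.163):
    aa=np.arange(.2,1.0,.002)
    P=np.c_[c[0]+r*np.cos(aa),c[1]+r*np.sin(aa),np.full(len(aa),.03)]
    q=pix(P).astype(np.float32)
    p=cv2.remap(g,q[:,0].reshape(1,-1),q[:,1].reshape(1,-1),cv2.INTER_LINEAR)[0]
    up=aa[:-1][(p[:-1]<140)&(p[1:]>=140)];dn=aa[:-1][(p[:-1]>=140)&(p[1:]<140)]
    print(r,"up",up.round(3),"dn",dn.round(3),'off mm',(1000*r*np.sin(up-.596)).round(1),(1000*r*np.sin(dn-.596)).round(1))
E
python3 fit.py
```

```text
wheel fit [ 0.55562758 -0.21806292  0.11011542] 191
0.125 up [0.332 0.688] dn [0.506 0.854] off mm [-32.6  11.5] [-11.2  31.9]
0.135 up [0.352 0.68 ] dn [0.51  0.834] off mm [-32.6  11.3] [-11.6  31.8]
0.145 up [0.372 0.676] dn [0.518 0.818] off mm [-32.2  11.6] [-11.3  31.9]
0.155 up [0.384 0.668] dn [0.52  0.802] off mm [-32.6  11.2] [-11.8  31.7]
0.163 up [0.396 0.666] dn [0.524 0.79 ] off mm [-32.4  11.4] [-11.7  31.4]
```

Request:
move_arm(
  steps=[-1,1.5,2.7,-2,0,0,0,-1,1.5,2.7,-3,0,0,0,-1,1.5,2.7,-3.4,0,0,0,-1,1.5,2.7,-3.4,0,0,0,-1,1.6,2.7,-3.4,0,0,0],
)

```text
t: 1.8
eef_pos: [0.4623, -0.1828, 0.1036]
tool_rot: [0.0, 0.982, -0.189, 0.001]
contact_force: [0.9, -0.4, -1.0]
gripper_width: 0.003
```

```bash
cat > ang.py <<'E'
from h import *
C=np.array([.55563,-.21806]); TGT=.595
HR=.072
# fit wheel angle: polar unwrapped image at z=.06 ; big hole = non-saturated/dark or parallaxed content. Template from frame0 is confounded;
# use edges: darkness of hole rim plus five small holes.
def polar(g,c=C):
    aa=np.arange(0,2*np.pi,.005); rs=np.arange(.052,.098,.0005)
    A,R=np.meshgrid(aa,rs)
    P=np.stack([c[0]+R*np.cos(A),c[1]+R*np.sin(A),np.full(A.shape,.06)],-1).reshape(-1,3)
    q=pix(P).reshape(*A.shape,2).astype(np.float32)
    return cv2.remap(g,q[...,0],q[...,1],cv2.INTER_LINEAR)
def holes(g):
    """angles of blobs in annulus, from pixel mask"""
    up=4
    S=.00025;N=1000
    uu,vv=np.meshgrid(np.arange(N),np.arange(N))
    X=C[0]-(vv-N/2)*S;Y=C[1]-(uu-N/2)*S
    q=pix(np.stack([X,Y,np.full(X.shape,.06)],-1).reshape(-1,3)).reshape(N,N,2).astype(np.float32)
    r=cv2.remap(g,q[...,0],q[...,1],cv2.INTER_CUBIC)
    return r
def shot():
    t=status.get_obs()["t"];c=cams.read_camera("top")
    return t,c["pixels"][:,:,::-1].copy()
E
python3 - <<'E'
from ang import *
o=status.get_obs();print(o["t"],o["eef_pos"],o["tool_rot"],o["contact_force"])
for i in range(4):
    t,im=shot();cv2.imwrite(f"pics/a{i}.png",im);print(t,status.get_obs()["t"])
r=[holes(cv2.imread(f"pics/{n}.png"))[::2,::2] for n in("a0","a3")]
cv2.imwrite("pics/rr.png",np.hstack(r)[:, :1000][:, ::1] if 0 else cv2.resize(np.hstack(r),(800,400)))
E
```

```text
1.8 [ 0.46225998 -0.18276277  0.10356817] [ 5.54636876e-05  9.82016999e-01 -1.88791086e-01  7.32051466e-04] [ 0.88926676 -0.39498634 -0.96416503]
1.8 1.85
1.85 1.9
1.9 1.95
1.95 2.0
```

View pics/rr.png

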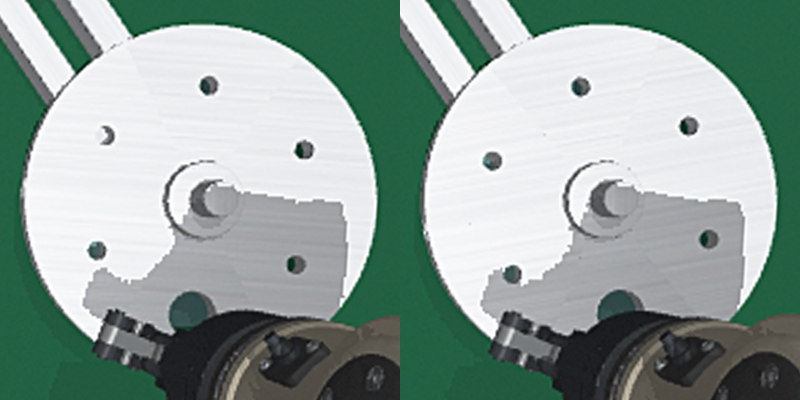

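View pics/a3.png

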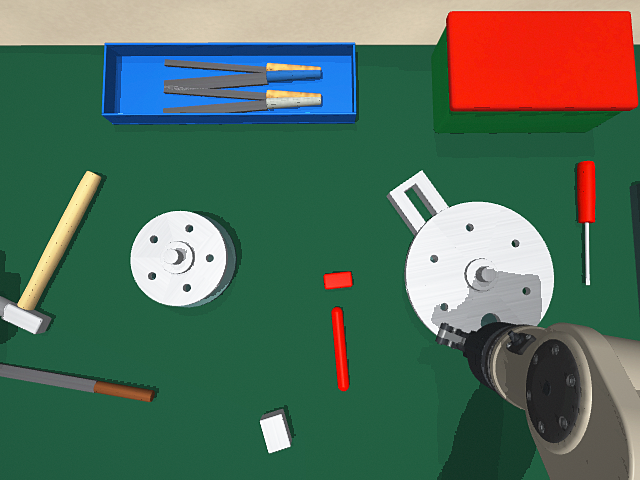

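```bash
cat >> ang.py <<'E'
S=.0005;N=440
uu,vv=np.meshgrid(np.arange(N),np.arange(N))
XX=C[0]-(vv-N/2)*S;YY=C[1]-(uu-N/2)*S
QQ=pix(np.stack([XX,YY,np.full(XX.shape,.06)],-1).reshape(-1,3)).reshape(N,N,2).astype(np.float32)
TH=np.arange(0,2*np.pi,np.pi/1800)
def disc(r0,r1):
    n=int(np.ceil(r1/S));a,b=np.meshgrid(np.arange(-n,n+1),np.arange(-n,n+1));d=np.hypot(a,b)*S
    k=((d>=r0)&(d<r1)).astype(np.float32);return k/k.sum()
def angle(im,dbg=False,guess=None):
    g=cv2.remap(im.min(axis=2).astype(np.float32),QQ[...,0],QQ[...,1],cv2.INTER_LINEAR)
    px=(N/2-(HR*np.sin(TH))/S).astype(np.float32).reshape(1,-1);py=(N/2-(HR*np.cos(TH))/S).astype(np.float32).reshape(1,-1)
    def samp(F):return cv2.remap(F,px,py,cv2.INTER_LINEAR)[0]
    def con(ri,ro0,ro1):
        d=disc(0,ri);R=disc(ro0,ro1)
        mi=samp(cv2.filter2D(g,-1,d));mo=samp(cv2.filter2D(g,-1,R));m2=samp(cv2.filter2D(g*g,-1,R))
        sd=np.sqrt(np.maximum(m2-mo**2,0))
        ok=(mo>110)&(sd<25)
        return np.where(ok,np.clip(mo-mi,0,90),0)
    s=con(.006,.0068,.0085);b=con(.015,.016,.018)
    n=len(TH)//6
    tot=sum(np.roll(s,-k*n) for k in range(1,6))+1.0*b
    if guess is not None:
        d=np.angle(np.exp(1j*(TH-guess)));tot=np.where(abs(d)<.4,tot,0)
    # refine: centroid of peak
    k=int(tot.argmax());idx=(k+np.arange(-60,61))%len(TH);w=np.clip(tot[idx]-.6*tot[k],0,None)
    th=TH[k]+np.pi/1800*np.sum(w*np.arange(-60,61))/w.sum()
    return th,tot[k]
E
python3 - <<'E'
from ang import *
print(angle(cv2.imread("pics/top0.png")))
for i in range(4):print(1.8+.05*i,angle(cv2.imread(f"pics/a{i}.png")))
for i in range(5):
    t,im=shot();print(t,angle(im))
E
```

```text
(np.float64(0.45201126629174804), np.float32(511.35876))
1.8 (np.float64(3.068941125322249), np.float32(433.47107))
1.85 (np.float64(3.1517233082043417), np.float32(431.4616))
1.9000000000000001 (np.float64(2.185708501319577), np.float32(360.0))
1.9500000000000002 (np.float64(2.2685583326959455), np.float32(360.0))
2.0 (np.float64(2.3511133593252045), np.float32(360.0))
2.05 (np.float64(2.4328406657305632), np.float32(356.29932))
2.1 (np.float64(3.55921524506866), np.float32(446.72675))
2.15 (np.float64(3.644162956164262), np.float32(353.7525))
2.2 (np.float64(3.7264316736079666), np.float32(360.0))
```

```bash
cat > track.py <<'E'
import sys
from ang import *
until=float(sys.argv[1])
try: L=[tuple(x) for x in np.load("log.npy")]
except Exception: L=[(1.85,3.1517),(2.1,3.559)]
while status.get_obs()["t"]<until-1e-6:
    t,im=shot()
    (t1,a1)=L[-1]
    w=1.63 if len(L)<8 else np.polyfit([x[0] for x in L[-12:]],[x[1] for x in L[-12:]],1)[0]
    pr=a1+w*(t-t1)
    th,s=angle(im)
    if s<150: print("weak",t,s); continue
    d=(th-pr+np.pi/6)%(np.pi/3)-np.pi/6
    if abs(d)>.2: print("odd",t,d,s)
    L.append((t,pr+d))
cv2.imwrite("pics/last_%d.png"%int(t*100),im)
np.save("log.npy",L)
A=np.array(L);n=min(len(A),int(sys.argv[2]));p=np.polyfit(A[-n:,0]-t,A[-n:,1],2);r=A[-n:,1]-np.polyval(p,A[-n:,0]-t)
print("t",t,"now",status.get_obs()["t"],"th",p[2],"mod",p[2]%(2*np.pi),"w",p[1],"acc",2*p[0],"rms",r.std(),"wholeangle",angle(im,guess=p[2]%(2*np.pi)))
E
python3 track.py 6 80
```

```text
t 5.95 now 6.0 th 9.531947853174497 mod 3.2487625459949108 w 1.459050658449847 acc -0.047465639640948507 rms 0.0012531022046310151 wholeangle (np.float64(3.2497022386249657), np.float32(360.0))
```

Request:
move_arm(
  steps=[-1,0,0,-0.7,0,0,0,-1,0,0,-0.6,0,0,0,-1,0,0,-0.2,0,0,0,-1,0,0,0,0,0,0],
)

```text
t: 6.4
eef_pos: [0.4611, -0.1835, 0.0886]
tool_rot: [-0.0, 0.982, -0.189, -0.001]
contact_force: [0.3, -0.8, 0.6]
gripper_width: 0.004
```

```bash
python3 track.py 12 100
python3 - <<'E'
from h import *
o=status.get_obs();print(o["t"],o["eef_pos"],o["tool_rot"],o["contact_force"],o["gripper_width"])
c=cams.read_camera("scene");cv2.imwrite("pics/s1.png",cv2.resize(c["pixels"][120:320,80:330,::-1],(750,600),interpolation=cv2.INTER_CUBIC))
E
```

```text
t 11.95 now 12.0 th 17.455549810031837 mod 4.889179195672664 w 1.181113126484385 acc -0.04631248956493002 rms 0.0015188053338370195 wholeangle (np.float64(4.891156601833711), np.float32(540.0))
12.0 [ 0.46156948 -0.18365884  0.08932073] [ 1.44281621e-05  9.82065997e-01 -1.88537471e-01  1.93397372e-05] [ 0.46597461 -0.21108947 -0.99175547] -0.0015949808763436335
```

View pics/s1.png

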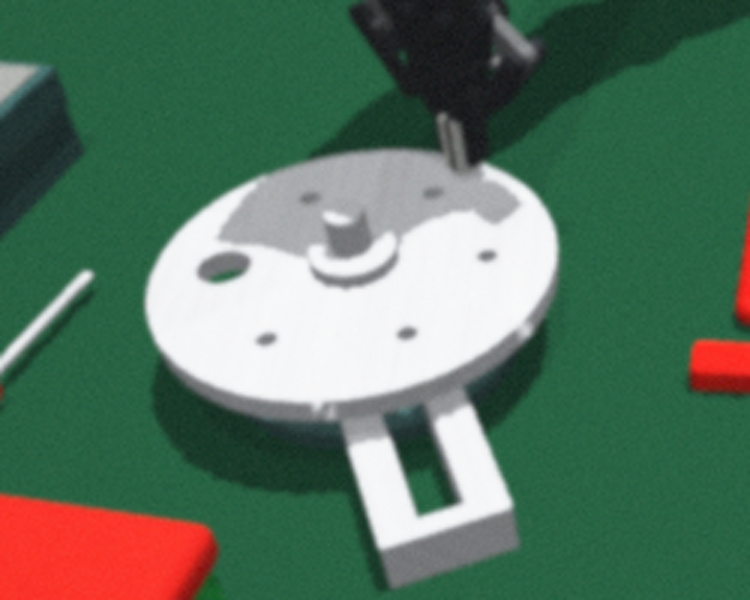

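```bash
python3 track.py 19.4 145
python3 - <<'E'
import numpy as np
A=np.load("log.npy");
for lo,hi in((2,6.1),(6.3,10),(10,15),(15,20)):
    m=(A[:,0]>lo)&(A[:,0]<hi);p=np.polyfit(A[m,0]-A[m,0].mean(),A[m,1],2);print(A[m,0].mean(),p[1],2*p[0])
m=A[:,0]>2
from scipy.optimize import least_squares
from scipy.integrate import solve_ivp
t0=A[m,0];
def mod(v,t):
    th0,w0,a,b=v # w'=-a-b w
    s=t-t0[0]; k=w0+a/b
    return th0-a/b*s+k/b*(1-np.exp(-b*s))
r=least_squares(lambda v:(mod(v,t0)-A[m,1])*1000,[A[m,1][0],1.6,.04,.004]);v=r.x
print(v,r.fun.std())
te=np.arange(t0[0],60,.01);th=mod(v,te);w=np.gradient(th,te);i=np.where(w<=0)[0][0]
print("stop",te[i],th[i])
for k in(4,5):
    j=np.where(th[:i]>=.595+2*np.pi*k)[0]
    if len(j):print(k,te[j[0]],w[j[0]])
E
```

```text
t 19.35 now 19.4 th 24.957835756783496 mod 6.108279835244737 w 0.8458466007578991 acc -0.04538014630290387 rms 0.0015392761135660457 wholeangle (np.float64(6.106395671589263), np.float32(538.7176))
4.0736842105263165 1.5481304953217965 -0.0475325412964195
8.175 1.3561784730715356 -0.04764389113730939
12.505102040816329 1.1566060099968811 -0.04530978379252269
17.2 0.9434702678543183 -0.04526123225103962
[3.56257993 1.64189283 0.04149919 0.00368206] 1.515739200459969
stop 39.03999999999922 33.19724217165947
4 20.289999999999615 0.8053801871853921
5 31.509999999999373 0.3166517207716879
```

```bash
cat > pred.py <<'E'
import numpy as np
from scipy.optimize import least_squares
A=np.load("log.npy");m=A[:,0]>2;t0=A[m,0]
def mod(v,t):
    th0,w0,a,b=v;s=t-t0[0];k=w0+a/b
    return th0-a/b*s+k/b*(1-np.exp(-b*s))
r=least_squares(lambda v:(mod(v,t0)-A[m,1])*1000,[A[m,1][0],1.6,.04,.004]);v=r.x
te=np.arange(t0[0],60,.005);th=mod(v,te);w=np.gradient(th,te);i=np.where(w<=0)[0][0]
n=40;A2=A[-n:];print("recent resid",(A2[:,1]-mod(v,A2[:,0])).mean(),"stop",te[i],th[i])
p=np.polyfit(A2[:,0]-A2[-1,0],A2[:,1],1);
for k in(4,5):
    j=np.where(th[:i]>=.595+2*np.pi*k)[0]
    if len(j):print(k,te[j[0]],w[j[0]])
E
python3 track.py 26.5 100; python3 pred.py
python3 - <<'E'
from station import status,cams
z=[]
for i in range(12):
    z.append(list(status.get_obs()["eef_pos"])+list(status.get_obs()["contact_force"]));cams.read_camera("wrist")
import numpy as np;print(np.mean(z,0),np.std(z,0),status.get_obs()["t"])
E
```

```text
t 26.45 now 26.5 th 29.832792398930543 mod 4.700051170212198 w 0.5285718706283764 acc -0.044475661479363486 rms 0.001177825120432357 wholeangle (np.float64(4.699598899260004), np.float32(360.0))
recent resid -0.00015230656922557984 stop 38.609999999999225 33.03080148065442
4 20.284999999999613 0.8036846268109912
5 31.72499999999937 0.2973150114994496
[ 0.46154486 -0.18367921  0.08931026  0.1573342   0.01943127 -0.12024153] [1.56450356e-05 1.93632909e-05 1.03763796e-05 6.54294758e-01
 5.20808650e-01 4.00258161e-01] 27.1
```

Request:
move_arm(
  steps=[-1,0,0,-0.2,0,0,0,-1,0,0,0,0,0,0,-1,0,0,0,0,0,0],
)

```text
t: 27.4
eef_pos: [0.4615, -0.1836, 0.0872]
tool_rot: [0.0, 0.982, -0.189, -0.0]
contact_force: [-0.4, 0.5, 0.4]
gripper_width: -0.003
```

```bash
python3 track.py 31.0 100; python3 pred.py
python3 - <<'E'
from station import status
o=status.get_obs();print(o["t"],o["eef_pos"],o["contact_force"])
E
```

```text
t 30.95 now 31.0 th 31.775512134500577 mod 0.3595855986026457 w 0.33394962030053243 acc -0.0434318005349953 rms 0.00131374836568566 wholeangle (np.float64(0.3590857293044862), np.float32(327.95837))
recent resid 0.00090696546687834 stop 38.66999999999922 33.05117677380326
4 20.289999999999615 0.8035332302933966
5 31.70499999999937 0.2995463714401012
31.0 [ 0.4615383  -0.18367539  0.08730337] [0.73084878 0.49199198 0.75376825]
```

Request:
move_arm(
  steps=[-1,0,0,0,0,0,0,-1,0,0,0,0,0,0,-1,0,0,0,0,0,0,-1,0,0,0,0,0,0,-1,0,0,0,0,0,0,-1,0,0,0,0,0,0,-1,0,0,-0.3,0,0,0,-1,0,0,-0.05,0,0,0],
)

```text
t: 31.8
eef_pos: [0.4616, -0.1838, 0.084]
tool_rot: [0.0, 0.982, -0.189, -0.0]
contact_force: [-2.9, 0.3, 11.1]
gripper_width: 0.002
```

Run:
```python
from ang import *
for i in range(3):
    t,im=shot();o=status.get_obs();print(t,angle(im,guess=.595),o["eef_pos"],o["contact_force"])
cv2.imwrite("pics/b0.png",im[150:400,350:600].repeat(2,0).repeat(2,1))
```

```text
31.8 (np.float64(0.6000456381254308), np.float32(540.0)) [ 0.46165571 -0.18372965  0.08413903] [-1.87777012  1.42037388  8.43552947]
31.85 (np.float64(0.5987245626463993), np.float32(540.0)) [ 0.461666   -0.18374092  0.08422235] [-1.94445588  0.91755508  8.20155141]
31.9 (np.float64(0.5999736579127138), np.float32(540.0)) [ 0.46169775 -0.18371108  0.08425441] [-2.55669529  0.50208613  7.76541796]
```

View pics/b0.png

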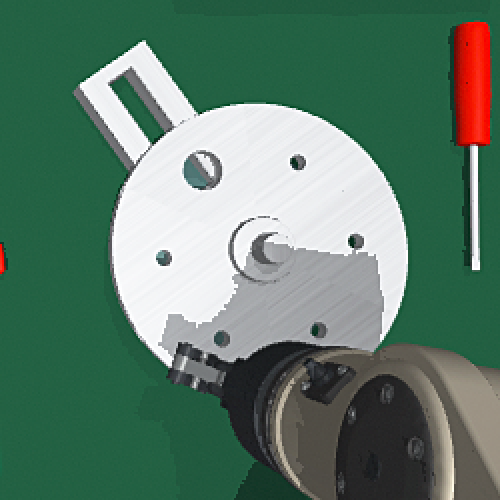

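Request:
move_arm(
  steps=[-1,0,0,0,0,0,0,-1,0,0,0.1,0,0,0,-1,0,0,0.2,0,0,0,-1,0,0,0.5,0,0,0,-1,0,0,1,0,0,0],
)

```text
t: 32.45
eef_pos: [0.461, -0.1835, 0.1017]
tool_rot: [-0.0, 0.982, -0.189, -0.001]
contact_force: [-0.2, 0.2, -0.2]
gripper_width: 0.001
```

Run:
```python
from ang import *
for i in range(16):
    t,im=shot();o=status.get_obs()
    if i%3==0: print(t,angle(im,guess=.595),o["eef_pos"],o["contact_force"])
cv2.imwrite("pics/b1.png",im)
print([(r["score"],r["position"]) for q in("hole","slot") for r in models.place_of("top",q)])
```

```text
32.45 (np.float64(0.5966660348437328), np.float32(450.0)) [ 0.46216961 -0.18386819  0.10358414] [0.49147846 0.64281478 1.0178399 ]
32.6 (np.float64(0.5966377853256533), np.float32(450.0)) [ 0.46186285 -0.18377858  0.10229894] [-0.07548507  0.10028764 -0.60263823]
32.75 (np.float64(0.5966547057393878), np.float32(450.0)) [ 0.46138564 -0.18365775  0.10168203] [-0.11567    -0.4069782  -0.49800562]
32.9 (np.float64(0.5966495697083214), np.float32(450.0)) [ 0.46140193 -0.18361935  0.10159829] [-0.52968085  0.36016117  0.17623825]
33.05 (np.float64(0.5966557796372849), np.float32(450.0)) [ 0.4614712  -0.18364082  0.10166744] [-0.23812164 -1.27694039 -0.41955952]
33.2 (np.float64(0.5966503823339574), np.float32(450.0)) [ 0.46153488 -0.1836621   0.10174869] [-0.3870371   0.04743028 -0.54907318]
[(0.76, [235.0, 451.5]), (0.67, [236.1, 449.5])]
```

View pics/b1.png

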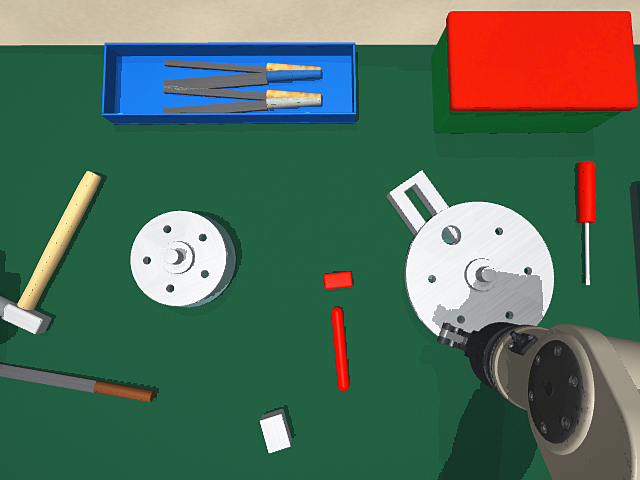

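Run:
```python
from ang import *
from station import order
t,a=shot();t2,b=shot();t3,c=shot()
print(t,t3,"wheel",angle(a,guess=.595),angle(c,guess=.595),"diff small",np.abs(a[200:310,125:230].astype(int)-c[200:310,125:230]).mean(),"diff big",np.abs(a[200:320,405:560].astype(int)-c[200:320,405:560]).mean())
print(order.hand_in())
```

```text
33.35 33.45 wheel (np.float64(0.596654344482886), np.float32(450.0)) (np.float64(0.5966563230938415), np.float32(450.0)) diff small 3.691832611832612 diff big 0.5515232974910395
the job is handed in; nothing more can be done
None
```

The larger wheel is stopped with its big hole over the slot, and the job was handed in at about 33.5 s.

- **Braking:** I let the wheel coast down to about 0.3 rad/s. I then pressed the shut fingertips on the plain band nearest the robot with about 8–11 N, timed for the hole to pass the slot, and lifted straight off.
- **Alignment:** After lift-off the hole was at 0.5967 rad and the slot at 0.595 rad, which is about 0.1 mm apart at the 72 mm radius. The reading stayed the same for a full second. The trained networks put the hole and slot within about 2 pixels (2–3 mm) of each other, a looser check.
- **Clearance:** The fingertips ended about 17 mm above the wheel, and the force reading was only noise.
- **Smaller wheel:** It was never touched. Comparing frames 0.1 s apart, its patch of the picture was still changing (mean difference 3.7, against 0.55 for the stopped wheel), so it was still turning when I handed in.

No check failed.

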